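# Size a tin stopper in the stepped gauge

## Task

Take the stopper that stands on the red spot and find its size: try it in the pockets of the stepped gauge from the smallest (one dot) upwards, one after the other, centred over each pocket and held lightly pressed against it for a moment, never harder than 40 N, until it goes in. Leave it in that first pocket that takes it, fully home with its flange flat on the gauge, and let go. Leave the other two stoppers and everything else where they are.

Things in the scene. Friction and masses are not known exactly. Their poses are not given: they have to be found in the camera images.
- gauge: Aluminium gauge block fixed to the table, 84 x 250 x 24 mm high, origin at the centre of its underside. Four round pockets in a row along its own y axis, 58 mm apart, growing towards +y, marked by one to four blue dots on the -x side. Position and yaw vary.
- gauge_step1 (a point): Centre of the mouth of step 1 (smallest, one dot) of the stepped gauge, on the gauge's top face, z up; pocket of 25.2 mm diameter and 18 mm deep. A stopper made for this step has 0.6 mm of play all round here; each larger step is 5 mm wider.
- gauge_step2 (a point): Centre of the mouth of step 2 of the stepped gauge, on the gauge's top face, z up; pocket of 30.2 mm diameter and 18 mm deep. A stopper made for this step has 0.6 mm of play all round here; each larger step is 5 mm wider.
- gauge_step3 (a point): Centre of the mouth of step 3 of the stepped gauge, on the gauge's top face, z up; pocket of 35.2 mm diameter and 18 mm deep. A stopper made for this step has 0.6 mm of play all round here; each larger step is 5 mm wider.
- gauge_step4 (a point): Centre of the mouth of step 4 (largest, four dots) of the stepped gauge, on the gauge's top face, z up; pocket of 40.2 mm diameter and 18 mm deep. A stopper made for this step has 0.6 mm of play all round here; each larger step is 5 mm wider.
- rest_board: Wooden board fixed to the table, 90 x 250 x 10 mm high, origin at the centre of its underside, with three painted places in a row along its y axis, 78 mm apart (one red, two grey), each with a stopper standing on it.
- red_spot (a point): Centre of the red place (68 mm disc) on the top of the board, 10 mm above the table; the stopper to size stands within about 6 mm of it.
- stopper_a_mid (a point): Stopper standing on its foot: on its axis, half-way up, 27 mm above the foot and 7 mm above the flange's top; z is its axis, up. All three look the same from above; their spigots differ and are not told: each is made for just one step of the gauge. Which stands where changes from run to run. Grip the knob from above.
- stopper_b_mid (a point): Stopper standing on its foot: on its axis, half-way up, 27 mm above the foot and 7 mm above the flange's top; z is its axis, up. All three look the same from above; their spigots differ and are not told: each is made for just one step of the gauge. Which stands where changes from run to run. Grip the knob from above.
- stopper_c_mid (a point): Stopper standing on its foot: on its axis, half-way up, 27 mm above the foot and 7 mm above the flange's top; z is its axis, up. All three look the same from above; their spigots differ and are not told: each is made for just one step of the gauge. Which stands where changes from run to run. Grip the knob from above.
- stopper_a: The same stopper as stopper_a_mid, origin at the centre of its foot. From the foot up: black spigot 14 mm high (foot chamfered 1 mm), black flange 50 mm in diameter and 6 mm thick, plain round orange knob 16 mm in diameter and 34 mm tall; 54 mm in all, 50 to 100 g.
- stopper_b: The same stopper as stopper_b_mid, origin at the centre of its foot. From the foot up: black spigot 14 mm high (foot chamfered 1 mm), black flange 50 mm in diameter and 6 mm thick, plain round orange knob 16 mm in diameter and 34 mm tall; 54 mm in all, 50 to 100 g.
- stopper_c: The same stopper as stopper_c_mid, origin at the centre of its foot. From the foot up: black spigot 14 mm high (foot chamfered 1 mm), black flange 50 mm in diameter and 6 mm thick, plain round orange knob 16 mm in diameter and 34 mm tall; 54 mm in all, 50 to 100 g.
- jar_a_mid (a point): Small amber glass jar, 48 mm wide, 55 mm tall, half-way up; not to be disturbed.
- jar_b_mid (a point): Small clear glass jar, 48 mm wide, 55 mm tall, half-way up; not to be disturbed.
- brush_grip (a point): Handle of a flat brush 220 mm long lying on the table; not to be disturbed.
- filling_knife_grip (a point): Handle of a filling knife 280 mm long lying on the table; not to be disturbed.

How it is judged:
On the way, in this order (a step that is already met when the one before it is completed fails the run):
1. the stopper is pressed lightly, centred within 4 mm, against the smallest pocket (step 1) (((horizontal distance between stopper_a_mid and gauge_step1 below 0.004 m and z of stopper_a_mid in the frame of gauge_step1 below 0.031 m and contact force between stopper_a and gauge above 1 N) or (horizontal distance between stopper_b_mid and gauge_step1 below 0.004 m and z of stopper_b_mid in the frame of gauge_step1 below 0.031 m and contact force between stopper_b and gauge above 1 N) or (horizontal distance between stopper_c_mid and gauge_step1 below 0.004 m and z of stopper_c_mid in the frame of gauge_step1 below 0.031 m and contact force between stopper_c and gauge above 1 N))), for 0.05 s.
2. then it is tried the same way at step 2 (((horizontal distance between stopper_a_mid and gauge_step2 below 0.004 m and z of stopper_a_mid in the frame of gauge_step2 below 0.031 m and contact force between stopper_a and gauge above 1 N) or (horizontal distance between stopper_b_mid and gauge_step2 below 0.004 m and z of stopper_b_mid in the frame of gauge_step2 below 0.031 m and contact force between stopper_b and gauge above 1 N) or (horizontal distance between stopper_c_mid and gauge_step2 below 0.004 m and z of stopper_c_mid in the frame of gauge_step2 below 0.031 m))), for 0.05 s.
3. then, if step 2 refused it, it is tried the same way at step 3; if step 2 took it, it is fully home there and let go (((horizontal distance between stopper_a_mid and gauge_step3 below 0.004 m and z of stopper_a_mid in the frame of gauge_step3 below 0.031 m) or (horizontal distance between stopper_b_mid and gauge_step3 below 0.004 m and z of stopper_b_mid in the frame of gauge_step3 below 0.031 m and contact force between stopper_b and gauge above 1 N) or (horizontal distance between stopper_c_mid and gauge_step2 below 0.003 m and z of stopper_c_mid in the frame of gauge_step2 below 0.015 m and angle between stopper_c_mid's own z axis and vertical below 0.06 rad and contact force between the fingers and stopper_c below 0.1 N))), for 0.05 s.
At the end, for the whole second after the job is handed in: The stopper from the red spot sits in its own pocket, the smallest one that takes it: centred within 3 mm, flange within 2 mm of the gauge's top face, upright within 0.06 rad, at rest and let go; the red spot is empty (no stopper within 50 mm of it) (((horizontal distance between stopper_a_mid and gauge_step3 below 0.003 m and z of stopper_a_mid in the frame of gauge_step3 below 0.015 m and angle between stopper_a_mid's own z axis and vertical below 0.06 rad and linear speed of stopper_a below 0.02 m/s) or (horizontal distance between stopper_b_mid and gauge_step4 below 0.003 m and z of stopper_b_mid in the frame of gauge_step4 below 0.015 m and angle between stopper_b_mid's own z axis and vertical below 0.06 rad and linear speed of stopper_b below 0.02 m/s) or (horizontal distance between stopper_c_mid and gauge_step2 below 0.003 m and z of stopper_c_mid in the frame of gauge_step2 below 0.015 m and angle between stopper_c_mid's own z axis and vertical below 0.06 rad and linear speed of stopper_c below 0.02 m/s)) and horizontal distance between each of stopper_a_mid, stopper_b_mid, stopper_c_mid and red_spot above 0.05 m); the robot touches nothing.
It fails at once if a stopper is pressed against the gauge with more than 40 N (contact force between any of stopper_a, stopper_b, stopper_c and gauge above 40 N).
It fails at once if the stopper goes into a pocket larger than its own ((horizontal distance between stopper_c_mid and gauge_step3 below 0.008 m and z of stopper_c_mid in the frame of gauge_step3 below 0.023 m) or (horizontal distance between stopper_c_mid and gauge_step4 below 0.008 m and z of stopper_c_mid in the frame of gauge_step4 below 0.023 m) or (horizontal distance between stopper_a_mid and gauge_step4 below 0.008 m and z of stopper_a_mid in the frame of gauge_step4 below 0.023 m)).
It fails at once if more than one stopper is moved (by over 20 mm) (distance of each of stopper_a_mid, stopper_b_mid from where it was at the start of the episode above 0.02 m or distance of each of stopper_a_mid, stopper_c_mid from where it was at the start of the episode above 0.02 m or distance of each of stopper_b_mid, stopper_c_mid from where it was at the start of the episode above 0.02 m).
It fails at once if a jar, the brush or the filling knife is moved by over 30 mm (distance of any of jar_a_mid, jar_b_mid, brush_grip, filling_knife_grip from where it was at the start of the episode above 0.03 m).
It also fails if it takes over 72 s, if anything falls off the work surface, if the arm or the gripper's body presses on something with over 40 N, if the wrist force passes 120 N, or if a joint passes its speed limit or range.

## Robot

A 6-joint arm with a two-finger parallel gripper is mounted at the origin on the work surface. World frame = base frame: x ahead of the robot, y to its left, z up, the work surface at z = 0. Lengths are in m, angles in rad, forces in N, time in s.
With the tool pointing down it reaches from about 0.375 to 0.975 m from the base axis. Payload 3.8 kg.
Tool frame: the origin (TCP) lies on the centre line of the jaws, within the pads' length; the fingertips stand 11 mm ahead of it and the grasp point (between the pads) lies 8 mm behind it; z points along the fingers, y is the direction in which the jaws open and shut (so a half turn about z gives the same grasp; the last joint's range is limited). The gripper opens to 85 mm and grips with 20 to 120 N. Pads are 22 mm wide; open, the fingers measure 114 mm over their backs; the gripper's body (76 mm by 85 mm) begins 54 mm behind the grasp point. The pads swing forward as they close: fully open they stand 13 mm farther back than shut.
Start: joints at [1.098, 0.264, 1.604, -0, 1.274, -0.037], TCP at [0.285, 0.612, 0.242] pointing down, gripper open.
Joint ranges: [-2.63, 2.63], [-0.94, 2.18], [0.31, 2.57], [-1.31, 4.45], [0, 2.66], [-2.55, 2.55]. Speed limits (rad/s): [2.57, 2.57, 3.14, 3.14, 3.14, 3.14].

## Interface

Orientations are given as a 3x3 rotation matrix whose columns are the frame's x, y, z axes.
In Python, from workcell import status, cams, hand_in gives the robot as it stands.
- The arm moves only by the tool apply_moves, never from a script. Its argument "increments" is a list of rows, each an object of numbers: "jaw": the closure in counts, from 0 (fully open) to 255 (shut); "x", "y", "z": the shift along the world's x, y, z in mm; "roll": the turn about the world's z in degrees. A call has exactly 10 rows; each row is the pose to reach, as a shift and turn from the pose measured when the call began; what a row does not reach only later rows make up. A row lasts 1/8 s, in which the tool goes at most 62.5 mm and 10.7 degrees, less where a joint would pass 70% of its speed; a pose out of reach is approached as far as the arm can. A call with a gripper value outside its range is refused whole. The fingers move at their own pace and stop on an object; "squeeze" is the grip in N (left out, the last holds). Time passes only in rows, so rows that repeat a pose let the fingers close, or fill a call up. It gives the time, the measured TCP pose, the force and the opening at its end, in the units of the state.
- status.read_state(): the state, without advancing time (a new reading comes with each control period).
- cams.capture(name): name is "scene" or "top" or "wrist"; returns a dict with "color" (480x640x3 uint8, red, green, blue), "mtx" (3x3 intrinsics, pixels), "pose" (4x4, takes a point from camera to world coordinates). Camera axes: x right, y up, looking along -z (the intrinsics and any distortion apply to the point x, -y, -z); pixel columns grow to the right and rows downward; lengths in m; the calibration is good to about 2 mm. A picture is of the moment at which its call begins. There is no depth.
- hand_in(): hands the job in, once; it reports no verdict.
The state is a dict: "clock": time; "q": joint angles; "dq": joint speeds; "joint_efforts": joint torques, N m; "ee_pos": TCP position; "orientation": TCP orientation; "force": force on the tool from outside, world axes, zero at the start; "ft_torque": the same for the moment, N m; "finger_gap": finger opening in m.
Only numpy, scipy, OpenCV 4.12 (cv2) and the standard library are available. Lean on these libraries where they do the work, as an engineer would, in place of code of your own. Each camera call takes 0.05 s, during which the arm holds its last target. There are 200 camera calls.

## Working session

There is one attempt and no reset: what is moved stays moved. The work goes in short steps, Python scripts to look and compute and a tool call to move; the robot and the scene stay as the last step left them, time stands still between calls to the robot, and variables do not carry over. Pictures are saved under pics/ and viewed, about 8 in all and at most 12, crops included, and the job is handed in when it is done.

Besides the shell and the picture viewer there is one more tool, called after ">>>" as name([rows], argument=value, ...), one row to a line, values as JSON. apply_moves: Moves the arm, as the interface text tells. Its arguments: {"type":"object","properties":{"increments":{"type":"array"},"squeeze":{"type":"number"}},"required":["increments"]}

```bash
mkdir -p pics; ls; cat > h.py <<'E'
import numpy as np, cv2
from workcell import status, cams, hand_in
def cap(n, f=None):
    c=cams.capture(n)
    if f: cv2.imwrite('pics/'+f, c['color'][:,:,::-1])
    return c
def ray(c,u,v,z):
    d=np.linalg.inv(c['mtx'])@[u,v,1]; d=np.array([d[0],-d[1],-d[2]])
    P=c['pose']; d=P[:3,:3]@d; o=P[:3,3]
    return o+d*(z-o[2])/d[2]
def proj(c,p):
    P=c['pose']; q=P[:3,:3].T@(np.array(p)-P[:3,3]); q=c['mtx']@[q[0],-q[1],-q[2]]
    return q[:2]/q[2]
def blobs(c,lo,hi,amin=20):
    m=cv2.inRange(cv2.cvtColor(c['color'],cv2.COLOR_RGB2HSV),np.array(lo),np.array(hi))
    n,l,s,ce=cv2.connectedComponentsWithStats(m)
    return [(ce[i].round(1).tolist(),s[i].tolist()) for i in range(1,n) if s[i,4]>=amin]
E
python3 - <<'E'
from h import *
c=cap('top','top.png'); print(c['mtx'],c['pose'].round(4), {k:v for k,v in c.items() if k not in('color','mtx','pose')})
s=cap('scene','scene.png'); print(s['pose'].round(3))
print(status.read_state())
print('or',blobs(c,(5,120,120),(20,255,255))); print('bl',blobs(c,(100,120,50),(130,255,255),5)); print('red',blobs(c,(0,120,80),(4,255,255)),blobs(c,(170,120,80),(180,255,255)))
E
```

```text
pics
[[570.10297438   0.         325.23902402]
 [  0.         570.10297438 241.22482342]
 [  0.           0.           1.        ]] [[ 0.0093  0.9866 -0.1627  0.4   ]
 [-0.9999  0.0102  0.0049  0.0015]
 [ 0.0065  0.1626  0.9867  1.1272]
 [ 0.      0.      0.      1.    ]] {}
[[-0.908 -0.34   0.245  0.844]
 [ 0.419 -0.746  0.518  0.495]
 [ 0.007  0.573  0.819  0.871]
 [ 0.     0.     0.     1.   ]]
{'clock': 0.1, 'q': array([ 1.09810371e+00,  2.64726697e-01,  1.60526415e+00,  3.85331725e-05,
        1.27370435e+00, -3.68934257e-02]), 'dq': array([-1.75842396e-03, -6.79464825e-04, -2.30601379e-03, -1.09148639e-05,
        1.75504523e-03, -1.25364138e-03]), 'joint_efforts': array([-7.87458453e-05, -5.16705608e+01, -3.68589413e+01, -1.30182839e-04,
        6.25951972e-03, -1.11735065e-05]), 'ee_pos': array([0.28463066, 0.61133551, 0.24103914]), 'orientation': array([[-9.06528128e-01,  4.22144255e-01, -9.90060033e-04],
       [ 4.22145401e-01,  9.06526237e-01, -1.85521145e-03],
       [ 1.14348541e-04, -2.09975065e-03, -9.99997789e-01]]), 'force': array([-0.00905032, -0.0708015 , -0.15817181]), 'ft_torque': array([ 0.00655465,  0.02853214, -0.00913585]), 'finger_gap': 0.08522218761746324}
or [([464.4, 169.3], [430, 164, 67, 11, 333]), ([610.9, 226.7], [587, 200, 50, 50, 952]), ([609.7, 202.0], [606, 200, 8, 6, 31]), ([612.4, 211.2], [609, 209, 7, 6, 22]), ([365.8, 268.9], [363, 266, 7, 7, 42]), ([407.6, 277.6], [404, 274, 8, 8, 44]), ([446.7, 291.1], [443, 288, 8, 7, 43])]
bl [([186.3, 375.9], [181, 370, 10, 14, 37])]
red [([437.9, 292.0], [426, 276, 32, 34, 281]), ([491.0, 367.1], [483, 359, 17, 17, 237])] []
```

View pics/top.png

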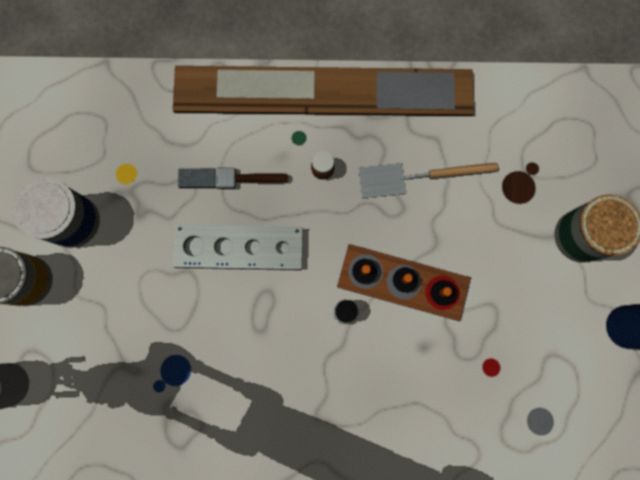

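View pics/scene.png

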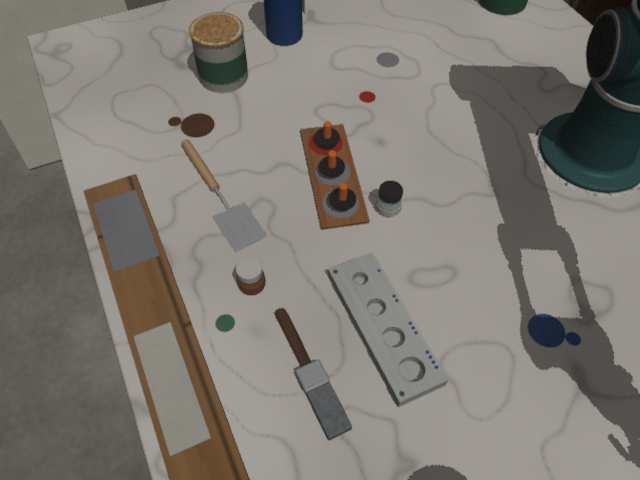

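The top view shows the gauge at cols 174–306, rows 226–270, with one dot at the right (step 1 near (282,247)). The red-spot stopper's knob is at (447,291). The clear jar stands near (346,311), the amber jar near (323,165).

```bash
python3 - <<'E'
from h import *
c=cap('top');s=cap('scene')
bt=[b[0] for b in blobs(c,(5,120,120),(20,255,255)) if b[1][4]<60 and b[0][0]<500]
print('scene orange',blobs(s,(5,150,120),(20,255,255)))
for b in bt: print(b, ray(c,*b,0.064).round(4), proj(s,ray(c,*b,0.064)).round(1))
for p in [(193,246),(222,246),(252,247),(282,247)]:
    q=ray(c,*p,0.024); print(q.round(4), proj(s,q).round(1))
g=cv2.cvtColor(c['color'],cv2.COLOR_RGB2HSV)
cr=c['color'][215:330,160:480]; cv2.imwrite('pics/crop.png',cv2.resize(cr,(800,288),interpolation=cv2.INTER_CUBIC)[:,:,::-1])
E
```

```text
scene orange [([327.1, 124.2], [324, 122, 7, 6, 33]), ([332.2, 153.2], [328, 150, 9, 9, 52]), ([343.4, 185.9], [339, 183, 9, 7, 51])]
[365.9, 268.9] [ 0.5235 -0.0805  0.064 ] [342.6 187.5]
[407.6, 277.8] [ 0.5075 -0.1585  0.064 ] [331.7 154.9]
[446.7, 291.1] [ 0.4833 -0.2312  0.064 ] [326.8 125.4]
[0.5697 0.2546 0.024 ] [411.6 370.6]
[0.5703 0.198  0.024 ] [393.1 339.3]
[0.5689 0.1393 0.024 ] [376.2 308.4]
[0.5695 0.0806 0.024 ] [359.4 279.9]
```

View pics/crop.png

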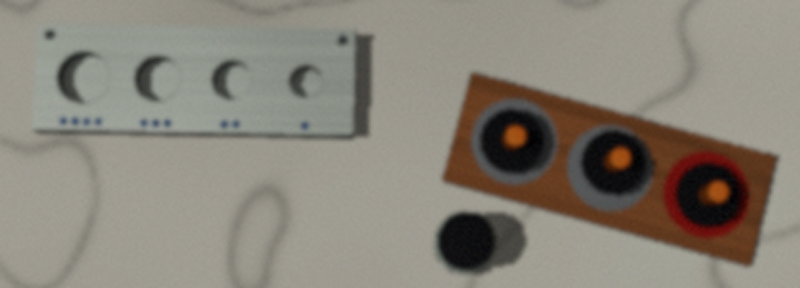

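The crop confirms dots 1–4 running right to left, and the red-place stopper is the rightmost of the three. I'll move over the gauge to look with the wrist camera.

>>> apply_moves([
  {"x": 285, "y": -442, "z": 40, "roll": -65, "jaw": 110},
  {"x": 285, "y": -442, "z": 40, "roll": -65, "jaw": 110},
  {"x": 285, "y": -442, "z": 40, "roll": -65, "jaw": 110},
  {"x": 285, "y": -442, "z": 40, "roll": -65, "jaw": 110},
  {"x": 285, "y": -442, "z": 40, "roll": -65, "jaw": 110},
  {"x": 285, "y": -442, "z": 40, "roll": -65, "jaw": 110},
  {"x": 285, "y": -442, "z": 40, "roll": -65, "jaw": 110},
  {"x": 285, "y": -442, "z": 40, "roll": -65, "jaw": 110},
  {"x": 285, "y": -442, "z": 40, "roll": -65, "jaw": 110},
  {"x": 285, "y": -442, "z": 40, "roll": -65, "jaw": 110},
], squeeze=40)

```text
clock: 1.45
ee_pos: [0.5707, 0.1675, 0.2813]
orientation: [[0.003, 1.0, -0.001], [1.0, -0.003, -0.0], [-0.0, -0.001, -1.0]]
force: [-0.1, 0.4, -0.0]
finger_gap: 0.0486
```

```bash
python3 - <<'E'
from h import *
c=cap('wrist','w1.png'); np.save('w1.npy',c,allow_pickle=True); print(c['pose'].round(3),c['mtx'].round(1)); s=status.read_state(); print(s['clock'],s['ee_pos'],s['orientation'].round(3),s['finger_gap'],s['q'].round(2))
for i,y in enumerate([.081,.139,.198,.255]): print(proj(c,[.5695,y,.024]))
print(blobs(c,(100,100,50),(130,255,255),5))
E
```

```text
[[ 1.     0.003  0.001  0.571]
 [-0.003  0.965  0.261  0.234]
 [-0.    -0.261  0.965  0.414]
 [ 0.     0.     0.     1.   ]] [[390.1   0.  312.8]
 [  0.  390.1 243.9]
 [  0.    0.    1. ]]
1.5 [0.56987835 0.16879821 0.28117033] [[ 0.002  1.    -0.002]
 [ 1.    -0.002  0.   ]
 [ 0.    -0.002 -1.   ]] 0.048326770115030976 [0.25 0.09 1.73 0.   1.32 0.25]
[312.14389219 286.68632917]
[311.94896665 233.8862007 ]
[311.73500354 175.9293021 ]
[311.51144122 115.37223319]
[([64.7, 85.1], [22, 45, 78, 77, 3426]), ([274.5, 102.8], [273, 101, 4, 5, 18]), ([274.5, 112.8], [273, 111, 4, 5, 18]), ([274.9, 122.7], [273, 121, 5, 5, 18]), ([275.0, 132.5], [273, 131, 5, 4, 16]), ([275.5, 170.0], [274, 168, 4, 5, 16]), ([275.9, 179.5], [274, 178, 5, 4, 15]), ([276.0, 188.5], [274, 187, 5, 4, 16]), ([276.6, 232.0], [275, 230, 4, 5, 14]), ([277.1, 240.5], [275, 239, 5, 4, 15]), ([277.8, 289.0], [276, 288, 4, 3, 10])]
```

View pics/w1.png

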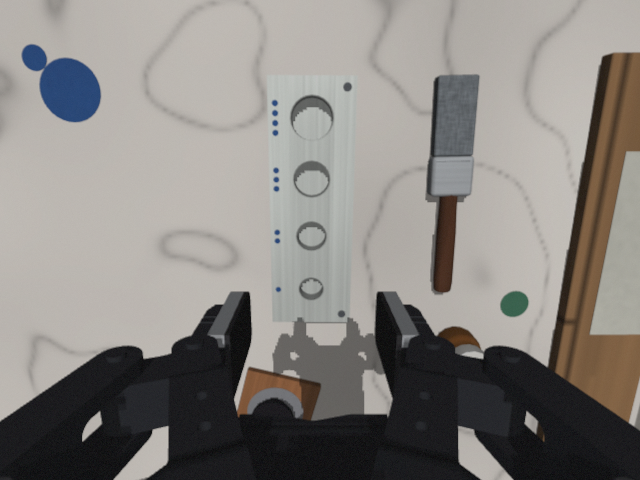

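The wrist view shows all four pockets at col ~312, rows 118/180/236/288, with dots on the -x side. Next I'll measure the gauge outline and pocket rims.

```bash
cat > g.py <<'E'
from h import *
def gauge(c, guess, yaw=0.0, z=.024):
    """centre of each pocket: rim edge points along radial scan, dark-on-light, circle fit in world plane"""
    g=cv2.GaussianBlur(cv2.cvtColor(c['color'],cv2.COLOR_RGB2GRAY),(0,0),.8).astype(float)
    out=[]
    for k,p0 in enumerate(guess):
        R=.0126+.0025*k; p=np.array(p0[:2],float)
        for it in range(3):
            pts=[]
            for a in np.linspace(0,2*np.pi,72,endpoint=False):
                rr=np.arange(R-.004,R+.004,.00025)
                uv=np.array([proj(c,[p[0]+r*np.cos(a),p[1]+r*np.sin(a),z]) for r in rr],np.float32)
                v=cv2.remap(g.astype(np.float32),uv[:,:1],uv[:,1:],cv2.INTER_LINEAR).ravel()
                d=np.gradient(v); i=d.argmax()
                if d[i]*4>6: pts.append([p[0]+rr[i]*np.cos(a),p[1]+rr[i]*np.sin(a)])
            pts=np.array(pts)
            if len(pts)<8: break
            from scipy.optimize import least_squares
            s=least_squares(lambda q: np.hypot(*(pts-q).T)-R, p, loss='soft_l1',f_scale=.0005); p=s.x
        res=np.hypot(*(pts-p).T)-R
        out.append(p); print(k+1,p.round(4),len(pts),'med res mm',np.median(abs(res))*1e3)
    return np.array(out)
def line(P):
    k=np.arange(4)*.058; o=P-P.mean(0); u=np.linalg.svd(o)[2][0]; u*=np.sign(u[1])
    c=P.mean(0); print('centre',c.round(4),'yaw',np.degrees(np.arctan2(-u[0],u[1])).round(2),'pitch',np.diff(P@u).round(4)); return np.array([c+u*(kk-.087) for kk in k])
E
python3 - <<'E'
from g import *
c=np.load('w1.npy',allow_pickle=True).item(); G=[(.5695,y-.002) for y in (.081,.139,.197,.255)]
P=gauge(c,G); print(line(P).round(4))
t=cap('top'); P=gauge(t,G); print(line(P).round(4))
for b in blobs(c,(100,100,50),(130,255,255),5)[1:]: print(ray(c,*b[0],.024).round(4))
E
```

```text
1 [0.568  0.0791] 72 med res mm 0.3750001610389837
2 [0.5686 0.137 ] 72 med res mm 0.2749428972621112
3 [0.5691 0.1951] 72 med res mm 0.4549991968883973
4 [0.5695 0.2532] 57 med res mm 0.4473338575966025
centre [0.5688 0.1661] yaw -0.52 pitch [0.0579 0.058  0.0581]
[[0.568  0.0791]
 [0.5685 0.1371]
 [0.5691 0.1951]
 [0.5696 0.2531]]
1 [0.5697 0.0808] 48 med res mm 0.5437380680313438
2 [0.5701 0.1388] 45 med res mm 0.545783527408165
3 [0.571 0.195] 16 med res mm 0.737081046170724
4 [0.5707 0.2542] 48 med res mm 0.6137232232144348
centre [0.5704 0.1672] yaw -0.41 pitch [0.058  0.0562 0.0592]
[[0.5698 0.0802]
 [0.5702 0.1382]
 [0.5706 0.1962]
 [0.571  0.2542]]
[0.5346 0.2664 0.024 ]
[0.5344 0.2574 0.024 ]
[0.5345 0.2484 0.024 ]
[0.5343 0.2394 0.024 ]
[0.5338 0.2039 0.024 ]
[0.5339 0.1946 0.024 ]
[0.5338 0.1857 0.024 ]
[0.5332 0.1411 0.024 ]
[0.5335 0.1321 0.024 ]
[0.5328 0.0785 0.024 ]
```

>>> apply_moves([
  {"x": -50, "y": -310, "z": -40, "roll": -18},
  {"x": -50, "y": -310, "z": -40, "roll": -18},
  {"x": -50, "y": -310, "z": -40, "roll": -18},
  {"x": -50, "y": -310, "z": -40, "roll": -18},
  {"x": -50, "y": -310, "z": -40, "roll": -18},
  {"x": -50, "y": -310, "z": -40, "roll": -18},
  {"x": -50, "y": -310, "z": -40, "roll": -18},
  {"x": -50, "y": -310, "z": -40, "roll": -18},
  {"x": -50, "y": -310, "z": -40, "roll": -18},
  {"x": -50, "y": -310, "z": -40, "roll": -18},
])

```text
validation failed for argument at $.in...
```

```bash
python3 - <<'E'
from h import *
c=cap('wrist','w2.png'); np.save('w2.npy',c,allow_pickle=True); s=status.read_state(); print(s['clock'],s['ee_pos'],s['orientation'].round(3),s['finger_gap'],s['q'].round(2))
for b in blobs(c,(5,150,100),(20,255,255),50): print(b, ray(c,*b[0],.064).round(4))
print(proj(c,[.4833,-.2312,.064]))
E
```

```text
1.6 [0.56908954 0.17016999 0.28106096] [[-0.001  1.    -0.002]
 [ 1.     0.001  0.   ]
 [ 0.    -0.002 -1.   ]] 0.04871314663227297 [0.25 0.09 1.73 0.   1.32 0.25]
[240.137565   549.31841999]
```

View pics/w2.png

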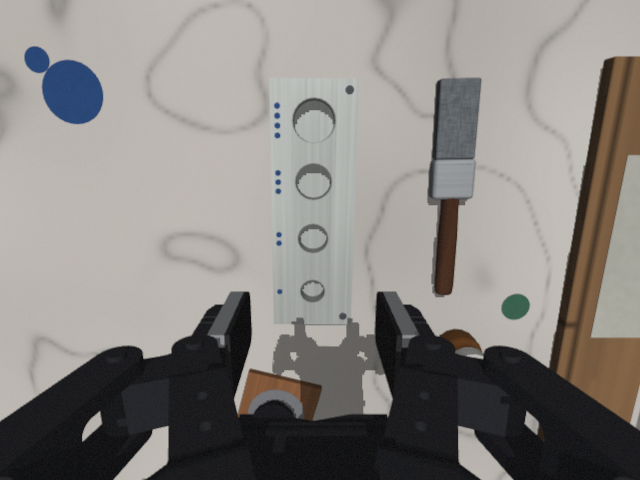

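The arm was still settling between the two shots; the same scene has shifted about 2 px. The move was refused, probably because the jaw value was missing. I'll re-measure from this settled view and move again.

```bash
python3 - <<'E'
from g import *
c=np.load('w2.npy',allow_pickle=True).item(); G=[(.5685,y-.002) for y in (.081,.139,.197,.255)]
P=gauge(c,G); print(line(P).round(4), c['pose'][:3,3])
E
```

```text
1 [0.5682 0.0789] 72 med res mm 0.2959463939481103
2 [0.5686 0.1368] 72 med res mm 0.2847856629305118
3 [0.5691 0.1948] 72 med res mm 0.444424883946257
4 [0.5697 0.2529] 61 med res mm 0.4930475322538659
centre [0.5689 0.1659] yaw -0.5 pitch [0.0579 0.058  0.0581]
[[0.5681 0.0789]
 [0.5686 0.1369]
 [0.5692 0.1949]
 [0.5697 0.2529]] [0.569416   0.23580321 0.41393446]
```

>>> apply_moves([
  {"x": -50, "y": -310, "z": -40, "roll": -18, "jaw": 110},
  {"x": -50, "y": -310, "z": -40, "roll": -18, "jaw": 110},
  {"x": -50, "y": -310, "z": -40, "roll": -18, "jaw": 110},
  {"x": -50, "y": -310, "z": -40, "roll": -18, "jaw": 110},
  {"x": -50, "y": -310, "z": -40, "roll": -18, "jaw": 110},
  {"x": -50, "y": -310, "z": -40, "roll": -18, "jaw": 110},
  {"x": -50, "y": -310, "z": -40, "roll": -18, "jaw": 110},
  {"x": -50, "y": -310, "z": -40, "roll": -18, "jaw": 110},
  {"x": -50, "y": -310, "z": -40, "roll": -18, "jaw": 110},
  {"x": -50, "y": -310, "z": -40, "roll": -18, "jaw": 110},
])

```text
clock: 2.85
ee_pos: [0.5194, -0.1388, 0.2412]
orientation: [[0.306, 0.952, -0.002], [0.952, -0.306, 0.001], [0.001, -0.002, -1.0]]
force: [0.1, 0.2, -0.0]
finger_gap: 0.0485
```

```bash
python3 - <<'E'
from h import *
cap('wrist');c=cap('wrist','w3.png'); np.save('w3.npy',c,allow_pickle=True); s=status.read_state(); print(s['clock'],s['ee_pos'],s['orientation'].round(3),s['finger_gap'],s['q'].round(2))
for b in blobs(c,(5,150,100),(20,255,255),50): print(b, ray(c,*b[0],.064).round(4))
print(proj(c,[.4833,-.2312,.064]))
E
```

```text
2.95 [ 0.51929788 -0.13922638  0.24113119] [[ 0.307  0.952 -0.002]
 [ 0.952 -0.307  0.001]
 [ 0.    -0.002 -1.   ]] 0.04867994390890113 [-0.31  0.01  1.9   0.    1.24  0.  ]
([294.7, 154.0], [285, 144, 20, 21, 339]) [ 0.5224 -0.0825  0.064 ]
([306.5, 249.1], [298, 235, 19, 28, 399]) [ 0.5073 -0.1581  0.064 ]
([305.0, 329.9], [297, 313, 18, 33, 404]) [ 0.4832 -0.2276  0.064 ]
[306.4179046  333.44325993]
```

View pics/w3.png

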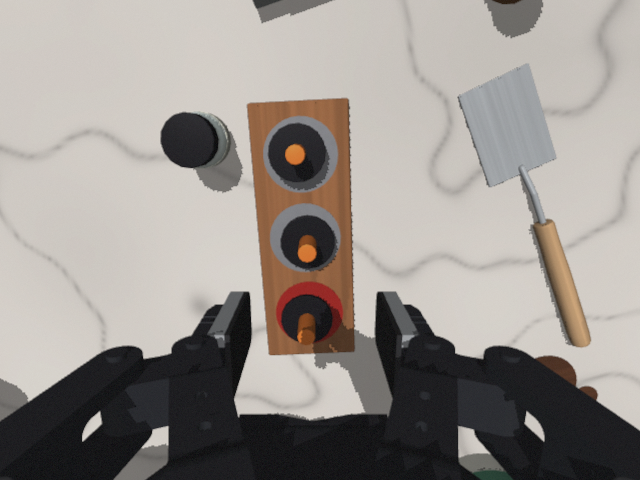

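The wrist view shows the red-place knob's top disc at about (306,337), between and just ahead of the fingers. I'll get its exact position by isolating the brighter top faces.

```bash
cat >> h.py <<'E'
def knobtop(c,zt=.064):
    h=cv2.cvtColor(c['color'],cv2.COLOR_RGB2HSV); m=cv2.inRange(h,np.array((5,150,185)),np.array((20,255,255)))
    n,l,s,ce=cv2.connectedComponentsWithStats(m); r=[]
    for i in range(1,n):
        if s[i,4]>60:
            p=ray(c,*ce[i],zt); r.append(p); print(s[i].tolist(),ce[i].round(1),p.round(4))
    return r
E
python3 - <<'E'
from h import *
c=np.load('w3.npy',allow_pickle=True).item(); knobtop(c)
E
```

```text
[286, 145, 18, 19, 275] [294.5 154. ] [ 0.5222 -0.0825  0.064 ]
[298, 245, 18, 17, 227] [306.6 252.8] [ 0.5063 -0.1612  0.064 ]
```

>>> apply_moves([
  {"x": -20, "y": -50, "z": -40, "jaw": 110},
  {"x": -37, "y": -94, "z": -80, "jaw": 110},
  {"x": -37, "y": -94, "z": -121, "jaw": 110},
  {"x": -37, "y": -94, "z": -121, "jaw": 110},
  {"x": -37, "y": -94, "z": -121, "jaw": 110},
  {"x": -37, "y": -94, "z": -121, "jaw": 110},
  {"x": -37, "y": -94, "z": -121, "jaw": 110},
  {"x": -37, "y": -94, "z": -121, "jaw": 110},
  {"x": -37, "y": -94, "z": -121, "jaw": 110},
  {"x": -37, "y": -94, "z": -121, "jaw": 110},
])

```text
validation failed for argument at $.in...
```

```bash
python3 - <<'E'
from h import *
c=cap('wrist','w4.png'); np.save('w4.npy',c,allow_pickle=True); s=status.read_state(); print(s['ee_pos'],s['orientation'].round(3))
for b in blobs(c,(5,150,80),(20,255,255),50): print(b)
w=np.load('w3.npy',allow_pickle=True).item(); print(ray(w,306,337.3,.064)); print(proj(c,ray(w,306,337.3,.064)), proj(c,s['ee_pos']))
E
```

```text
[ 0.51922723 -0.13943288  0.2411136 ] [[ 0.307  0.952 -0.002]
 [ 0.952 -0.307  0.001]
 [ 0.    -0.002 -1.   ]]
([294.8, 153.7], [285, 143, 21, 22, 350])
([306.8, 248.5], [297, 235, 20, 28, 430])
([305.7, 329.1], [297, 313, 18, 32, 468])
[ 0.48178569 -0.2346479   0.064     ]
[306.05189286 337.09236976] [313.38867091 322.77939775]
```

View pics/w4.png

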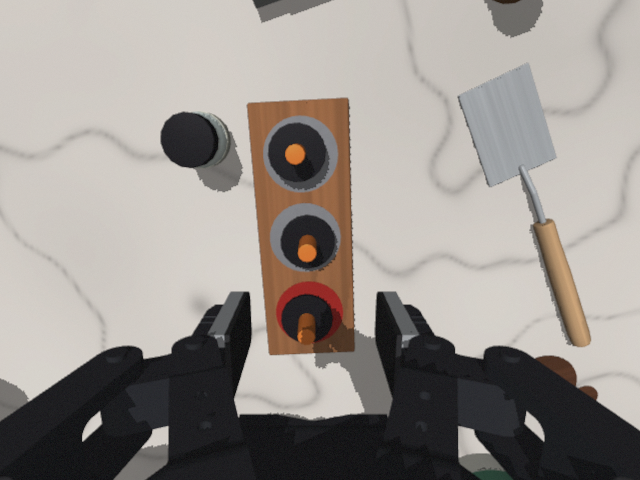

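Same view: that move was refused too, so every row evidently needs all five keys.

>>> apply_moves([
  {"x": -20, "y": -50, "z": -40, "roll": 0, "jaw": 110},
  {"x": -37, "y": -95, "z": -80, "roll": 0, "jaw": 110},
  {"x": -37, "y": -95, "z": -121, "roll": 0, "jaw": 110},
  {"x": -37, "y": -95, "z": -121, "roll": 0, "jaw": 110},
  {"x": -37, "y": -95, "z": -121, "roll": 0, "jaw": 110},
  {"x": -37, "y": -95, "z": -121, "roll": 0, "jaw": 110},
  {"x": -37, "y": -95, "z": -121, "roll": 0, "jaw": 110},
  {"x": -37, "y": -95, "z": -121, "roll": 0, "jaw": 110},
  {"x": -37, "y": -95, "z": -121, "roll": 0, "jaw": 110},
  {"x": -37, "y": -95, "z": -121, "roll": 0, "jaw": 110},
])

```text
clock: 4.25
ee_pos: [0.4822, -0.2343, 0.1201]
orientation: [[0.307, 0.952, -0.002], [0.952, -0.307, 0.001], [0.0, -0.002, -1.0]]
force: [0.9, 0.9, -0.2]
finger_gap: 0.0484
```

```bash
python3 - <<'E'
from h import *
c=cap('wrist','w5.png'); np.save('w5.npy',c,allow_pickle=True); s=status.read_state(); print(s['ee_pos'],s['orientation'].round(3))
for b in blobs(c,(5,150,60),(20,255,255),50): print(b)
knobtop(c)
w=np.load('w3.npy',allow_pickle=True).item(); print(proj(c,ray(w,306,337.3,.064)), proj(c,s['ee_pos']))
E
```

```text
[ 0.48219171 -0.23436886  0.12006955] [[ 0.307  0.952 -0.002]
 [ 0.952 -0.307  0.001]
 [ 0.    -0.002 -1.   ]]
([314.3, 114.3], [298, 97, 34, 36, 960])
([312.1, 265.1], [297, 242, 31, 46, 1135])
[298, 97, 33, 34, 841] [314.1 113.8] [ 0.5062 -0.161   0.064 ]
[298, 259, 29, 28, 613] [311.9 272.4] [ 0.4815 -0.2341  0.064 ]
[312.7539184  273.25193225] [313.33386059 322.25286397]
```

View pics/w5.png

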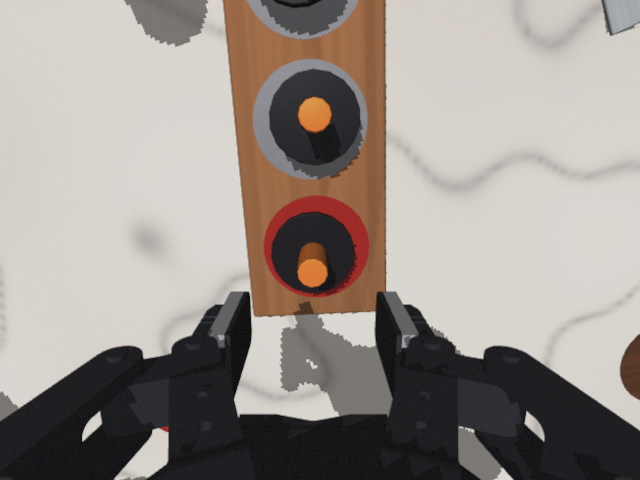

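The knob's top disc is at (312,272), which casts to (0.4815,-0.2341), centred under the TCP. I'll descend and grip.

>>> apply_moves([
  {"x": -1, "y": 0, "z": -40, "roll": 0, "jaw": 110},
  {"x": -1, "y": 0, "z": -65, "roll": 0, "jaw": 110},
  {"x": -1, "y": 0, "z": -74, "roll": 0, "jaw": 110},
  {"x": -1, "y": 0, "z": -74, "roll": 0, "jaw": 110},
  {"x": -1, "y": 0, "z": -74, "roll": 0, "jaw": 235},
  {"x": -1, "y": 0, "z": -74, "roll": 0, "jaw": 255},
  {"x": -1, "y": 0, "z": -74, "roll": 0, "jaw": 255},
  {"x": -1, "y": 0, "z": -74, "roll": 0, "jaw": 255},
  {"x": -1, "y": 0, "z": -74, "roll": 0, "jaw": 255},
  {"x": -1, "y": 0, "z": -74, "roll": 0, "jaw": 255},
], squeeze=40)

```text
clock: 5.55
ee_pos: [0.4822, -0.2349, 0.0473]
orientation: [[0.307, 0.952, -0.0], [0.952, -0.307, 0.0], [0.0, -0.0, -1.0]]
force: [-1.7, 0.3, 5.8]
finger_gap: 0.0148
```

>>> apply_moves([
  {"x": 0, "y": 0, "z": 20, "roll": 0, "jaw": 255},
  {"x": 0, "y": 0, "z": 60, "roll": 0, "jaw": 255},
  {"x": 0, "y": 0, "z": 110, "roll": 0, "jaw": 255},
  {"x": 0, "y": 0, "z": 110, "roll": 0, "jaw": 255},
  {"x": 15, "y": 50, "z": 110, "roll": 5, "jaw": 255},
  {"x": 30, "y": 105, "z": 110, "roll": 10, "jaw": 255},
  {"x": 45, "y": 160, "z": 110, "roll": 15, "jaw": 255},
  {"x": 60, "y": 210, "z": 110, "roll": 18, "jaw": 255},
  {"x": 75, "y": 260, "z": 110, "roll": 18, "jaw": 255},
  {"x": 86, "y": 290, "z": 110, "roll": 18, "jaw": 255},
])

```text
clock: 6.8
ee_pos: [0.5673, 0.0575, 0.1555]
orientation: [[-0.004, 1.0, -0.003], [1.0, 0.004, 0.0], [0.0, -0.003, -1.0]]
force: [-0.6, -0.5, -0.5]
finger_gap: 0.015
```

```bash
python3 - <<'E'
from g import *
for _ in range(8): cap('wrist')
c=cap('wrist','w6.png'); np.save('w6.npy',c,allow_pickle=True); s=status.read_state(); print(s['clock'],s['ee_pos'],s['orientation'].round(3),s['force'],s['finger_gap'])
for b in blobs(c,(5,150,60),(20,255,255),50): print(b)
print(proj(c,s['ee_pos']))
P=gauge(c,[(.5681,.0789),(.5686,.1369),(.5692,.1949),(.5697,.2529)])
E
```

```text
7.25 [0.56771231 0.05398054 0.15702714] [[-0.     1.    -0.001]
 [ 1.     0.    -0.   ]
 [-0.    -0.001 -1.   ]] [-0.33322765  0.88581124 -0.71450617] 0.014693330082286772
([528.2, 288.6], [506, 270, 61, 52, 1328])
([312.8, 327.4], [291, 287, 45, 79, 2957])
[313.60982739 322.58254034]
1 [0.568  0.0788] 72 med res mm 0.2701738021092812
2 [0.5686 0.1368] 61 med res mm 0.31867974241061964
3 [0.5691 0.1932] 47 med res mm 0.25323422759829933Traceback (most recent call last):
  File "<stdin>", line 6, in <module>
  File "g.py", line 20, in gauge
    res=np.hypot(*(pts-p).T)-R
                   ~~~^~
ValueError: operands could not be broadcast together with shapes (0,) (2,)
```

View pics/w6.png

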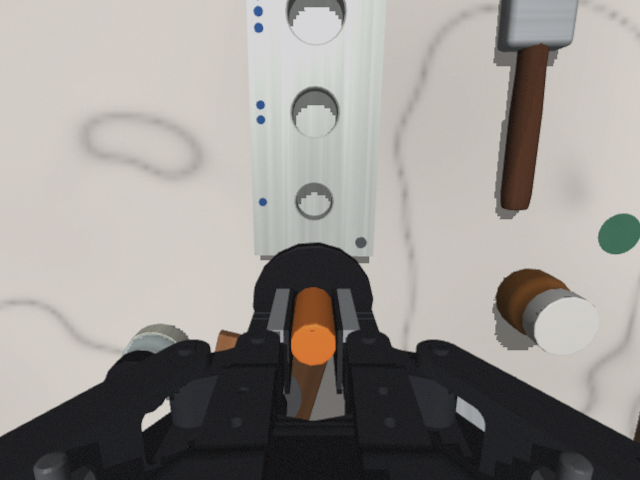

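The stopper hangs straight in the hand: knob top disc at (313,342), flange at cols 254–371. Step 1 is at (313,202) just ahead. Now I'll work out the stopper's offset from the TCP.

```bash
cat >> h.py <<'E'
def held(c,s):
    h=cv2.cvtColor(c['color'],cv2.COLOR_RGB2HSV); m=cv2.inRange(h,np.array((5,150,60)),np.array((20,255,255))); m[:,:270]=0;m[:,355:]=0
    n,l,st,ce=cv2.connectedComponentsWithStats(m); i=1+st[1:,4].argmax(); x,y,w,hh,_=st[i]
    rows=np.where(l==i); wid=[(r,rows[1][rows[0]==r].min(),rows[1][rows[0]==r].max()) for r in range(y,y+hh)]
    R=(max(b-a for _,a,b in wid)+1)/2; u=np.mean([(a+b)/2 for r,a,b in wid if b-a>1.9*R]) ; v=y+hh-R*.97
    p=ray(c,u,v,s['ee_pos'][2]+.0167); print('knob px',u.round(1),v.round(1),R,'world',p.round(4),'off',(p-s['ee_pos'])[:2].round(4))
    return p
E
python3 - <<'E'
from h import *
c=np.load('w6.npy',allow_pickle=True).item(); s=status.read_state(); held(c,s)
v=c['color'][:,312].astype(int).sum(1); print(v[235:260])
for u,vv in [(312.5,244)]: print(ray(c,u,vv,s['ee_pos'][2]-.0173-.0))
print(s['ee_pos'])
E
```

```text
knob px 312.9 344.2 22.5 world [0.5674 0.0545 0.1737] off [-0.0003  0.0005]
[520 517 517 520 519 518 517 396 197  79  84 127 146 104 106 103 104  99
  95 101  93  98 101 103 105]
[0.56728119 0.07961896 0.13972714]
[0.56771231 0.05398054 0.15702714]
```

>>> apply_moves([
  {"x": 1, "y": 24, "z": -30, "roll": 0, "jaw": 255},
  {"x": 1, "y": 24, "z": -60, "roll": 0, "jaw": 255},
  {"x": 1, "y": 24, "z": -85, "roll": 0, "jaw": 255},
  {"x": 1, "y": 24, "z": -90, "roll": 0, "jaw": 255},
  {"x": 1, "y": 24, "z": -90, "roll": 0, "jaw": 255},
  {"x": 1, "y": 24, "z": -90, "roll": 0, "jaw": 255},
  {"x": 1, "y": 24, "z": -90, "roll": 0, "jaw": 255},
  {"x": 1, "y": 24, "z": -90, "roll": 0, "jaw": 255},
  {"x": 1, "y": 24, "z": -90, "roll": 0, "jaw": 255},
  {"x": 1, "y": 24, "z": -90, "roll": 0, "jaw": 255},
], squeeze=25)

```text
clock: 8.5
ee_pos: [0.5687, 0.078, 0.0671]
orientation: [[-0.0, 1.0, -0.001], [1.0, 0.0, -0.0], [-0.0, -0.001, -1.0]]
force: [-0.4, 1.2, -0.5]
finger_gap: 0.0148
```

```bash
cat > m.py <<'E'
from h import *
c=cap('wrist'); s=status.read_state(); print(s['clock'],s['ee_pos'].round(4),s['force'].round(1),s['ft_torque'].round(2),s['finger_gap']); held(c,s)
E
python3 m.py
```

```text
8.55 [0.5687 0.078  0.067 ] [ 0.1  0.4 -1. ] [-0.02  0.   -0.  ] 0.014658766795502983
knob px 312.9 343.2 22.5 world [0.5686 0.0788 0.0837] off [-0.0001  0.0008]
```

>>> apply_moves([
  {"x": 0, "y": 0, "z": -2, "roll": 0, "jaw": 255},
  {"x": 0, "y": 0, "z": -3, "roll": 0, "jaw": 255},
  {"x": 0, "y": 0, "z": -4, "roll": 0, "jaw": 255},
  {"x": 0, "y": 0, "z": -4.5, "roll": 0, "jaw": 255},
  {"x": 0, "y": 0, "z": -5, "roll": 0, "jaw": 255},
  {"x": 0, "y": 0, "z": -5.5, "roll": 0, "jaw": 255},
  {"x": 0, "y": 0, "z": -6, "roll": 0, "jaw": 255},
  {"x": 0, "y": 0, "z": -6, "roll": 0, "jaw": 255},
  {"x": 0, "y": 0, "z": -6, "roll": 0, "jaw": 255},
  {"x": 0, "y": 0, "z": -6, "roll": 0, "jaw": 255},
])

```text
clock: 9.8
ee_pos: [0.5688, 0.078, 0.0614]
orientation: [[-0.0, 1.0, -0.001], [1.0, 0.0, -0.0], [-0.0, -0.001, -1.0]]
force: [-1.6, -0.2, 4.3]
finger_gap: 0.0147
```

```bash
python3 m.py
```

```text
9.85 [0.5688 0.078  0.0614] [-2.9 -0.6  5.3] [-0.    0.35  0.06] 0.0147027416615742
knob px 312.9 343.2 22.5 world [0.5687 0.0788 0.0781] off [-0.0001  0.0008]
```

>>> apply_moves([
  {"x": 0, "y": 0, "z": -0.5, "roll": 0, "jaw": 255},
  {"x": 0, "y": 0, "z": -1, "roll": 0, "jaw": 255},
  {"x": 0, "y": 0, "z": -1, "roll": 0, "jaw": 255},
  {"x": 0, "y": 0, "z": -1, "roll": 0, "jaw": 255},
  {"x": 0, "y": 0, "z": -1, "roll": 0, "jaw": 255},
  {"x": 0, "y": 0, "z": -1, "roll": 0, "jaw": 255},
  {"x": 0, "y": 0, "z": -1, "roll": 0, "jaw": 255},
  {"x": 0, "y": 0, "z": -1, "roll": 0, "jaw": 255},
  {"x": 0, "y": 0, "z": -1, "roll": 0, "jaw": 255},
  {"x": 0, "y": 0, "z": -1, "roll": 0, "jaw": 255},
])

```text
clock: 11.1
ee_pos: [0.5688, 0.078, 0.0613]
orientation: [[-0.0, 1.0, -0.001], [1.0, 0.0, -0.0], [-0.0, -0.001, -1.0]]
force: [-4.2, -0.4, 10.2]
finger_gap: 0.0146
```

```bash
python3 m.py
```

```text
11.15 [0.5688 0.078  0.0613] [-4.9 -0.1  8.5] [-0.03  0.66  0.02] 0.014457529269716373
knob px 312.9 343.2 22.5 world [0.5687 0.0788 0.078 ] off [-0.0001  0.0008]
```

Step 1 refused it at about 9–10 N. On to step 2.

>>> apply_moves([
  {"x": 0, "y": 0, "z": 12, "roll": 0, "jaw": 255},
  {"x": 0, "y": 30, "z": 15, "roll": 0, "jaw": 255},
  {"x": 0, "y": 58, "z": 15, "roll": 0, "jaw": 255},
  {"x": 0, "y": 58, "z": 12, "roll": 0, "jaw": 255},
  {"x": 0, "y": 58, "z": 8, "roll": 0, "jaw": 255},
  {"x": 0, "y": 58, "z": 5, "roll": 0, "jaw": 255},
  {"x": 0, "y": 58, "z": 3, "roll": 0, "jaw": 255},
  {"x": 0, "y": 58, "z": 3, "roll": 0, "jaw": 255},
  {"x": 0, "y": 58, "z": 3, "roll": 0, "jaw": 255},
  {"x": 0, "y": 58, "z": 3, "roll": 0, "jaw": 255},
])

```text
clock: 12.4
ee_pos: [0.569, 0.136, 0.0645]
orientation: [[-0.0, 1.0, -0.0], [1.0, 0.0, -0.0], [-0.0, -0.0, -1.0]]
force: [-0.8, 0.1, -1.4]
finger_gap: 0.0151
```

```bash
python3 m.py
```

```text
12.45 [0.5689 0.136  0.0645] [-0.1  0.5 -1.1] [-0.01  0.03  0.04] 0.014262612622601223
knob px 312.9 343.2 22.5 world [0.5689 0.1368 0.0812] off [-0.0001  0.0008]
```

>>> apply_moves([
  {"x": 0, "y": 0, "z": -1, "roll": 0, "jaw": 255},
  {"x": 0, "y": 0, "z": -2, "roll": 0, "jaw": 255},
  {"x": 0, "y": 0, "z": -2.5, "roll": 0, "jaw": 255},
  {"x": 0, "y": 0, "z": -3, "roll": 0, "jaw": 255},
  {"x": 0, "y": 0, "z": -3.5, "roll": 0, "jaw": 255},
  {"x": 0, "y": 0, "z": -4, "roll": 0, "jaw": 255},
  {"x": 0, "y": 0, "z": -4.5, "roll": 0, "jaw": 255},
  {"x": 0, "y": 0, "z": -4.5, "roll": 0, "jaw": 255},
  {"x": 0, "y": 0, "z": -4.5, "roll": 0, "jaw": 255},
  {"x": 0, "y": 0, "z": -4.5, "roll": 0, "jaw": 255},
])

```text
clock: 13.7
ee_pos: [0.569, 0.1361, 0.0613]
orientation: [[-0.0, 1.0, -0.0], [1.0, 0.0, -0.0], [-0.0, -0.0, -1.0]]
force: [-4.3, -1.0, 8.8]
finger_gap: 0.015
```

```bash
python3 m.py; python3 - <<'E'
from g import *
c=cap('wrist')
try: gauge(c,[(.5681,.0789),(.5686,.1369),(.5692,.1949),(.5697,.2529)][2:])  # R index shifts
except Exception as e: print(e)
E
```

```text
13.75 [0.569  0.1361 0.0613] [-3.9 -1.   8.6] [-0.12  0.68  0.09] 0.014839783019772871
knob px 312.9 343.2 22.5 world [0.5689 0.1368 0.078 ] off [-0.0001  0.0008]
operands could not be broadcast together with shapes (0,) (2,)
```

It refused at the same height (0.0613). Before concluding, I'll slide it in a light 2 mm circle under low press, to rule out a mere centring miss.

>>> apply_moves([
  {"x": 0, "y": 0, "z": -0.5, "roll": 0, "jaw": 255},
  {"x": 2, "y": 0, "z": -0.5, "roll": 0, "jaw": 255},
  {"x": 1.4, "y": 1.4, "z": -0.5, "roll": 0, "jaw": 255},
  {"x": 0, "y": 2, "z": -0.5, "roll": 0, "jaw": 255},
  {"x": -1.4, "y": 1.4, "z": -0.5, "roll": 0, "jaw": 255},
  {"x": -2, "y": 0, "z": -0.5, "roll": 0, "jaw": 255},
  {"x": -1.4, "y": -1.4, "z": -0.5, "roll": 0, "jaw": 255},
  {"x": 0, "y": -2, "z": -0.5, "roll": 0, "jaw": 255},
  {"x": 1.4, "y": -1.4, "z": -0.5, "roll": 0, "jaw": 255},
  {"x": 0, "y": 0, "z": -0.7, "roll": 0, "jaw": 255},
], squeeze=60)

```text
clock: 15.05
ee_pos: [0.5682, 0.1359, 0.0614]
orientation: [[-0.001, 1.0, -0.002], [1.0, 0.001, -0.001], [-0.001, -0.002, -1.0]]
force: [-2.8, -2.8, 10.1]
finger_gap: 0.014
```

```bash
python3 m.py
```

```text
15.1 [0.5682 0.1358 0.0614] [-3.4 -1.9 11. ] [-0.22  0.48 -0.02] 0.014076214897092662
knob px 313.3 343.7 22.0 world [0.5682 0.1365 0.0781] off [0.     0.0007]
```

No drop anywhere in the search: step 2 refuses it. On to step 3.

>>> apply_moves([
  {"x": 0, "y": 0, "z": 12, "roll": 0, "jaw": 255},
  {"x": 0.5, "y": 30, "z": 15, "roll": 0, "jaw": 255},
  {"x": 1, "y": 58.4, "z": 15, "roll": 0, "jaw": 255},
  {"x": 1, "y": 58.4, "z": 12, "roll": 0, "jaw": 255},
  {"x": 1, "y": 58.4, "z": 8, "roll": 0, "jaw": 255},
  {"x": 1, "y": 58.4, "z": 5, "roll": 0, "jaw": 255},
  {"x": 1, "y": 58.4, "z": 3, "roll": 0, "jaw": 255},
  {"x": 1, "y": 58.4, "z": 3, "roll": 0, "jaw": 255},
  {"x": 1, "y": 58.4, "z": 3, "roll": 0, "jaw": 255},
  {"x": 1, "y": 58.4, "z": 3, "roll": 0, "jaw": 255},
], squeeze=40)

```text
clock: 16.35
ee_pos: [0.5694, 0.1941, 0.0646]
orientation: [[-0.001, 1.0, -0.002], [1.0, 0.001, -0.001], [-0.001, -0.002, -1.0]]
force: [-0.1, 0.3, -0.8]
finger_gap: 0.0139
```

```bash
python3 m.py
```

```text
16.4 [0.5694 0.1942 0.0646] [-0.4  0.5 -0.4] [ 0.04  0.02 -0.04] 0.014312236709425746
knob px 313.3 343.7 22.0 world [0.5694 0.1948 0.0813] off [0.0001 0.0006]
```

>>> apply_moves([
  {"x": 0, "y": 0, "z": -1, "roll": 0, "jaw": 255},
  {"x": 0, "y": 0, "z": -2, "roll": 0, "jaw": 255},
  {"x": 0, "y": 0, "z": -2.5, "roll": 0, "jaw": 255},
  {"x": 0, "y": 0, "z": -3, "roll": 0, "jaw": 255},
  {"x": 0, "y": 0, "z": -3.5, "roll": 0, "jaw": 255},
  {"x": 0, "y": 0, "z": -4, "roll": 0, "jaw": 255},
  {"x": 0, "y": 0, "z": -4.5, "roll": 0, "jaw": 255},
  {"x": 0, "y": 0, "z": -4.5, "roll": 0, "jaw": 255},
  {"x": 0, "y": 0, "z": -4.5, "roll": 0, "jaw": 255},
  {"x": 0, "y": 0, "z": -4.5, "roll": 0, "jaw": 255},
])

```text
clock: 17.65
ee_pos: [0.5694, 0.1942, 0.0613]
orientation: [[-0.001, 1.0, -0.002], [1.0, 0.001, -0.001], [-0.001, -0.002, -1.0]]
force: [-3.2, -0.9, 7.0]
finger_gap: 0.0141
```

```bash
python3 m.py
```

```text
17.7 [0.5694 0.1942 0.0614] [-2.5 -1.3  8.2] [-0.14  0.61  0.02] 0.014150393047636087
knob px 313.3 343.7 22.0 world [0.5695 0.1948 0.0781] off [0.     0.0006]
```

>>> apply_moves([
  {"x": 1.2, "y": 0, "z": -0.6, "roll": 0, "jaw": 255},
  {"x": 2, "y": 0, "z": -0.6, "roll": 0, "jaw": 255},
  {"x": 1.4, "y": 1.4, "z": -0.6, "roll": 0, "jaw": 255},
  {"x": 0, "y": 2, "z": -0.6, "roll": 0, "jaw": 255},
  {"x": -1.4, "y": 1.4, "z": -0.6, "roll": 0, "jaw": 255},
  {"x": -2, "y": 0, "z": -0.6, "roll": 0, "jaw": 255},
  {"x": -1.4, "y": -1.4, "z": -0.6, "roll": 0, "jaw": 255},
  {"x": 0, "y": -2, "z": -0.6, "roll": 0, "jaw": 255},
  {"x": 1.4, "y": -1.4, "z": -0.6, "roll": 0, "jaw": 255},
  {"x": 0, "y": 0, "z": -0.7, "roll": 0, "jaw": 255},
], squeeze=60)

```text
clock: 18.95
ee_pos: [0.5687, 0.1938, 0.0612]
orientation: [[-0.001, 1.0, -0.004], [1.0, 0.001, -0.002], [-0.002, -0.004, -1.0]]
force: [-0.4, -4.0, 8.7]
finger_gap: 0.0139
```

```bash
python3 m.py
```

```text
19.0 [0.5687 0.1937 0.0612] [-2.4 -1.9  8.9] [-0.24  0.46 -0.06] 0.014493725873669427
knob px 313.1 343.2 22.5 world [0.5687 0.1946 0.0779] off [0.     0.0009]
```

Step 3 refuses it too, with no drop in the search. On to step 4.

>>> apply_moves([
  {"x": 0, "y": 0, "z": 12, "roll": 0, "jaw": 255},
  {"x": 0.5, "y": 30, "z": 15, "roll": 0, "jaw": 255},
  {"x": 1, "y": 58.3, "z": 15, "roll": 0, "jaw": 255},
  {"x": 1, "y": 58.3, "z": 12, "roll": 0, "jaw": 255},
  {"x": 1, "y": 58.3, "z": 8, "roll": 0, "jaw": 255},
  {"x": 1, "y": 58.3, "z": 5, "roll": 0, "jaw": 255},
  {"x": 1, "y": 58.3, "z": 3, "roll": 0, "jaw": 255},
  {"x": 1, "y": 58.3, "z": 3, "roll": 0, "jaw": 255},
  {"x": 1, "y": 58.3, "z": 3, "roll": 0, "jaw": 255},
  {"x": 1, "y": 58.3, "z": 3, "roll": 0, "jaw": 255},
], squeeze=40)

```text
clock: 20.25
ee_pos: [0.5699, 0.252, 0.0644]
orientation: [[-0.002, 1.0, -0.003], [1.0, 0.002, -0.002], [-0.002, -0.003, -1.0]]
force: [-0.1, -0.5, -0.6]
finger_gap: 0.0143
```

```bash
python3 m.py
```

```text
20.3 [0.5699 0.252  0.0643] [ 0.5 -0.2 -0.2] [0.   0.01 0.01] 0.014359998922714369
knob px 313.3 343.7 22.0 world [0.57   0.2526 0.081 ] off [0.0001 0.0006]
```

>>> apply_moves([
  {"x": 0, "y": 0, "z": -1, "roll": 0, "jaw": 255},
  {"x": 0, "y": 0, "z": -2, "roll": 0, "jaw": 255},
  {"x": 0, "y": 0, "z": -2.5, "roll": 0, "jaw": 255},
  {"x": 0, "y": 0, "z": -3, "roll": 0, "jaw": 255},
  {"x": 0, "y": 0, "z": -3.5, "roll": 0, "jaw": 255},
  {"x": 0, "y": 0, "z": -4, "roll": 0, "jaw": 255},
  {"x": 0, "y": 0, "z": -4.5, "roll": 0, "jaw": 255},
  {"x": 0, "y": 0, "z": -4.5, "roll": 0, "jaw": 255},
  {"x": 0, "y": 0, "z": -4.5, "roll": 0, "jaw": 255},
  {"x": 0, "y": 0, "z": -4.5, "roll": 0, "jaw": 255},
])

```text
clock: 21.55
ee_pos: [0.5699, 0.2521, 0.06]
orientation: [[-0.002, 1.0, -0.003], [1.0, 0.002, -0.002], [-0.002, -0.003, -1.0]]
force: [0.3, -0.3, -0.5]
finger_gap: 0.0143
```

```bash
python3 m.py
```

```text
21.6 [0.5699 0.2521 0.0599] [-0.5  1.   0.1] [ 0.02 -0.01  0.05] 0.014265975902451699
knob px 313.3 343.7 22.0 world [0.57   0.2527 0.0766] off [0.0001 0.0006]
```

It's going in without contact. I'll lower it fully.

>>> apply_moves([
  {"x": 0, "y": 0, "z": -1.5, "roll": 0, "jaw": 255},
  {"x": 0, "y": 0, "z": -3, "roll": 0, "jaw": 255},
  {"x": 0, "y": 0, "z": -4.5, "roll": 0, "jaw": 255},
  {"x": 0, "y": 0, "z": -6, "roll": 0, "jaw": 255},
  {"x": 0, "y": 0, "z": -7.5, "roll": 0, "jaw": 255},
  {"x": 0, "y": 0, "z": -9, "roll": 0, "jaw": 255},
  {"x": 0, "y": 0, "z": -10.5, "roll": 0, "jaw": 255},
  {"x": 0, "y": 0, "z": -12, "roll": 0, "jaw": 255},
  {"x": 0, "y": 0, "z": -13, "roll": 0, "jaw": 255},
  {"x": 0, "y": 0, "z": -13, "roll": 0, "jaw": 255},
])

```text
clock: 22.85
ee_pos: [0.5699, 0.2521, 0.0476]
orientation: [[-0.002, 1.0, -0.003], [1.0, 0.002, -0.002], [-0.002, -0.003, -1.0]]
force: [-1.5, -1.7, 4.1]
finger_gap: 0.0141
```

```bash
python3 m.py
```

```text
22.9 [0.5699 0.252  0.0475] [-2.9 -1.7  5.7] [-0.1   0.41 -0.03] 0.014220510889540053
knob px 313.0 343.2 22.5 world [0.5698 0.2529 0.0642] off [-0.      0.0009]
```

It's home with the flange at rest. Releasing and lifting away.

>>> apply_moves([
  {"x": 0, "y": 0, "z": 0, "roll": 0, "jaw": 110},
  {"x": 0, "y": 0, "z": 0, "roll": 0, "jaw": 110},
  {"x": 0, "y": 0, "z": 0, "roll": 0, "jaw": 110},
  {"x": 0, "y": 0, "z": 0, "roll": 0, "jaw": 110},
  {"x": 0, "y": 0, "z": 15, "roll": 0, "jaw": 110},
  {"x": 0, "y": 0, "z": 45, "roll": 0, "jaw": 110},
  {"x": 0, "y": -20, "z": 95, "roll": 0, "jaw": 110},
  {"x": 0, "y": -60, "z": 150, "roll": 0, "jaw": 110},
  {"x": 0, "y": -60, "z": 150, "roll": 0, "jaw": 110},
  {"x": 0, "y": -60, "z": 150, "roll": 0, "jaw": 110},
])

```text
clock: 24.15
ee_pos: [0.5703, 0.192, 0.1988]
orientation: [[-0.001, 1.0, -0.001], [1.0, 0.001, -0.002], [-0.002, -0.001, -1.0]]
force: [-1.5, 0.3, 0.2]
finger_gap: 0.0486
```

```bash
python3 - <<'E'
from h import *
for _ in range(4): cap('wrist')
c=cap('wrist','w7.png'); s=status.read_state(); print(s['clock'],s['ee_pos'],s['force'],s['finger_gap'],abs(s['dq']).max()); knobtop(c)
E
```

```text
24.4 [0.56872715 0.19240946 0.19553269] [-0.10764175  0.82889949 -0.91591175] 0.04878101688217632 0.007252000312050766
[306, 136, 21, 23, 379] [316.  146.9] [0.5697 0.2528 0.064 ]
```

View pics/w7.png

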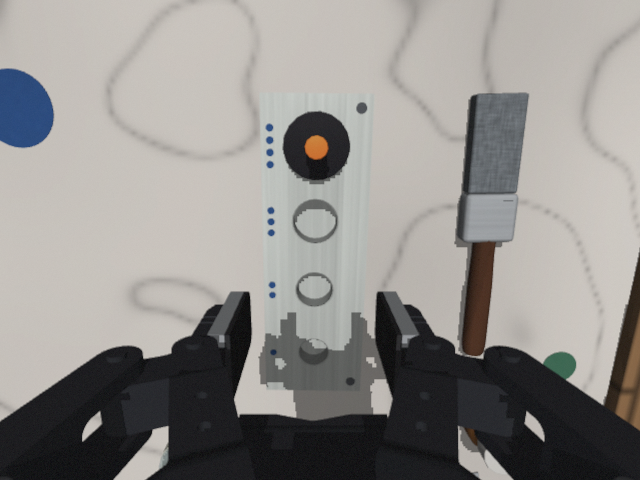

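The stopper sits flat in the four-dot pocket, with its knob at (316,147), which casts to (0.5697, 0.2528). The gripper is clear of everything, so I'm handing in.

```bash
python3 -c "
from h import *
print(hand_in())"
```

```text
the job is handed in; nothing more can be done
None
```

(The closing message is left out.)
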